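# Lower the ratchet hold-down onto the carving blank

## Robot

A 6-joint arm with a two-finger parallel gripper is mounted at the origin on the work surface. World frame = base frame: x ahead of the robot, y to its left, z up, the work surface at z = 0. Lengths are in m, angles in rad, forces in N, time in s.
With the tool pointing down it reaches from about 0.35 to 0.975 m from the base axis. Payload 4.9 kg.
Tool frame: the origin (TCP) lies at the very end of the fingers, on their centre line; the grasp point (between the pads) lies 19 mm behind it; z points along the fingers, x is the direction in which the jaws open and shut, and the axes are right-handed (so a half turn about z gives the same grasp; the last joint's range is limited). The gripper opens to 85 mm and grips with 20 to 120 N. Pads are 22 mm wide; open, the fingers measure 114 mm over their backs; the gripper's body (76 mm by 85 mm) begins 54 mm behind the grasp point. The pads swing forward as they close: fully open they stand 13 mm farther back than shut.
Start: joints at [0.984, 0.053, 1.613, -0, 1.476, -0.119], TCP at [0.282, 0.558, 0.231] pointing down, gripper open.
Joint ranges: [-3.01, 3.01], [-1.01, 2.22], [0.06, 2.58], [-1.02, 4.17], [0.09, 2.62], [-3.14, 3.14]. Speed limits (rad/s): [2.57, 2.57, 3.14, 3.14, 3.14, 3.14].

## Interface

Orientations are given as a rotation vector (axis times angle).
In Python, from station import readout, viewer, ctrl, nets gives the robot as it stands. The module is installed in compiled form; this text tells all that it offers.
- The arm moves only by the tool step_arm, never from a script. Its argument "moves" is a list that holds one entry, the list of rows, each a list of 4 numbers: the shift along the world's x, y, z in cm, then the turn about the world's z in rad. In form: [[[dx, dy, dz, yaw], ...]]. A call has 1 to 10 rows; each row shifts and turns the commanded pose from where the row before left it; what a row does not reach is not made up. A row lasts 1/12 s, in which the tool goes at most 41.7 mm and 7.16 degrees, less where a joint would pass 70% of its speed; a pose out of reach is approached as far as the arm can. A call is refused whole if a number of a shift passes 4.17 or a number of a turn 0.125, either way. A call with a gripper value outside its range is refused whole. "grip" is the closure, from 0 (fully open) to 1 (shut), set as the call begins (left out, the last holds). The fingers move at their own pace and stop on an object; "squeeze" is the grip in N (left out, the last holds). Time passes only in rows, so rows that do not move let the fingers close. It gives the time, the measured TCP pose, the force and the opening at its end, in the units of the state.
- readout.get_obs(): the state, without advancing time (a new reading comes with each control period).
- viewer.get_image(name): name is "side" or "top"; returns the picture (480x640x3 uint8, blue, green, red); there is no depth.
- viewer.calibration(name): a dict with "camera_matrix" (3x3 intrinsics, pixels), "R" (3x3) and "t" (3): a world point X has camera coordinates R X + t. Camera axes: x right, y down, z forward; pixel columns grow to the right and rows downward; lengths in m; the calibration is good to about 2 mm. A picture is of the moment at which its call begins. calibration takes no time and is no camera call.
- ctrl.finish_job(): hands the job in, once; it reports no verdict.
Trained networks look in the newest picture that a camera, given by its name, has taken for a name from the list of things; names that differ only in an ending like _2 or _b are one class to them, and where a whole thing is asked for, a point or a joint stands for the part that bears it (a point fixed in the world has none). Each returns a list of dicts, best first, with "confidence" (0 to 1); they miss things now and then, are a little off and sometimes report something else, mostly with a low value. They report only what shows in the picture. A call takes as long as a camera call. They do not tell look-alikes from the thing itself.
- nets.masks_of(camera, thing): "region" (480x640 bool, what is visible of it) and "box" ([left, top, right, bottom] in pixels, round what is visible of it).
- nets.pinpoint(camera, thing): "at" ([column, row] in pixels: a listed point, or the origin of a listed thing).
The state is a dict: "t": time; "q": joint angles; "dq": joint speeds; "effort": joint torques, N m; "tool_pos": TCP position; "tool_rot": TCP orientation; "contact_force": force on the tool from outside, world axes, zero at the start; "wrist_torque": the same for the moment, N m; "opening": finger opening in m.
Only numpy, scipy, OpenCV 4.12 (cv2) and the standard library are available. Lean on these libraries where they do the work, as an engineer would, in place of code of your own. Each camera call takes 0.05 s, during which the arm holds its last target. There are 200 camera calls.

## Task

The arm of the hold-down stands propped up on its ratchet. Press the pawl's thumb tab down until the pawl is clear of the teeth (it stays there), then push the arm down by its cross-handle until its rubber foot rests firmly on the carving blank. Only press and push: grasp and lift nothing, leave the blank and the tools lying where they are, and take the hand away at the end.

Things in the scene. Friction and masses are not known exactly. Their poses are not given: they have to be found in the camera images.
- hold_down: The hold-down fixture, screwed to the bench: a plywood base 410 x 170 x 15 mm with two pairs of steel cheeks. Origin on the bench surface straight below the arm's pivot. Its x axis points along the arm to the cross-handle, its z axis up; the base reaches from x = -175 to +235 mm. The pawl's thumb tab is at the -x end, the blank lies under the arm at the +x end. It stands anywhere near the middle of the bench with its x axis turned to the robot's left, give or take 0.35 rad.
- main_pivot (a point): Axis of the arm's hinge (along the fixture's y), 85 mm above the bench. A steel ratchet disc of 46 mm radius with undercut teeth out to 58 mm turns about it with the arm; the two cheeks beside it are 50 mm long and reach 103 mm above the bench.
- clamp_arm (a joint): Angle of the arm, rad. 0 = 45 degrees above level; it grows as the arm is pushed down; the arm's angle above level is 0.785 minus this value. It starts between 0.01 and 0.10 and the foot meets the blank at about 0.785 (arm level). While the pawl is engaged the next tooth stops the arm at about 0.11 (it gives up to 0.16 under a hard push). The hinge is stiff: with the pawl free the arm stays where it is left and takes about 6 to 12 N at the cross-handle to move down.
- cross_handle (a point): Centre of the wooden cross-handle at the arm's end, 260 mm from the pivot axis: a round bar of 23 mm diameter, 90 mm long, parallel to the fixture's y, so its top is 11.5 mm above this point. It moves on an arc about the pivot: 270 mm above the bench at joint 0, 85 mm with the foot on the blank, where it stands 260 mm along the fixture's x from the pivot.
- foot (a point): Centre of the underside of the rubber foot (36 mm diameter) below the arm, 150 mm along the arm from the pivot and 45 mm under the arm's centre line. The arm is a flat bar 12 mm wide, 22 mm high.
- pawl (a joint): Angle of the pawl, rad. 0 = engaged in the teeth; it grows as its thumb tab is pressed down; from 0.20 on it is clear of the teeth and the stop is at 0.32. It has a stiff hinge without a return spring: the tab takes about 3 to 8 N and stays where it is left.
- pawl_tab (a point): Middle of the upper face of the pawl's thumb tab, a level steel plate 36 mm (fixture x) by 44 mm (fixture y), 6 mm thick with fine ribs. It starts 75 mm above the bench, 139 mm behind the arm's pivot (fixture -x), and swings about the pawl's hinge, which is 87 mm from it towards +x and 40 mm lower; at the stop it is about 29 mm lower and 8 mm farther to -x.
- blank: The carving blank, a loose pine board 125 (x) x 150 (y) x 25 mm with a pencilled lozenge pattern, lying on the fixture's base under the foot: its top is 40 mm above the bench. Origin at the centre of its underside.
- pencil: Bystander: blue pencil, 154 mm long, 7 mm thick, lying on the bench beside the base. Origin at its middle.
- eraser: Bystander: eraser 36 x 20 x 12 mm lying on the base beside the thumb tab. Origin under its middle.
- chisel: Bystander: chisel with light wooden handle, 245 mm long, 28 mm high, on the bench past the cross-handle end of the base. Origin where handle and blade meet.
- gouge: Bystander: chisel with black handle, 245 mm long, 28 mm high, on the bench to the left. Origin where handle and blade meet.
- tape_measure: Bystander: white tape measure 70 x 65 x 38 mm between robot and fixture. Origin under its middle.
- mallet: Bystander: round wooden mallet, 260 mm long, 68 mm thick, lying beyond the fixture. Origin under the joint of head and handle.
- practice_board: Bystander: practice board 110 x 100 x 18 mm, on the bench to the right. Origin under its middle.
Not all that is in view belongs to the job. Leave any orange look-alike of the blank alone.

How it is judged:
By the outcome, as a careful person would: the job done as asked, in the order asked, and still so for the second after the job is handed in, with the robot touching nothing.
It also fails if it takes over 45 s, if anything falls off the work surface, if the arm or the gripper's body presses on something with over 40 N, if the wrist force passes 120 N, or if a joint passes its speed limit or range.

## Working session

There is one attempt and no reset: what is moved stays moved. The work goes in short steps, Python scripts to look and compute and a tool call to move; the robot and the scene stay as the last step left them, time stands still between calls to the robot, and variables do not carry over. Pictures are saved under pics/ and viewed, about 8 in all and at most 12, crops included, and the job is handed in when it is done.

Besides the shell and the picture viewer there is one more tool, called after "Request:" by a JSON object that holds its "fn" and its "kwargs", one argument or row to a line. step_arm: Moves the arm, as the interface text tells. Its arguments: {"type":"object","properties":{"moves":{"type":"array","items":{"type":"array","items":{"type":"array","items":{"type":"number"}}}},"grip":{"type":"number"},"squeeze":{"type":"number"}},"required":["moves"]}

```bash
mkdir -p pics; cat > h.py <<'E'
import numpy as np, cv2
from station import readout, viewer, ctrl, nets
def cal(c):
    k=viewer.calibration(c); return np.array(k["camera_matrix"]),np.array(k["R"]),np.array(k["t"]).ravel()
def proj(c,X):
    K,R,t=cal(c); p=K@(R@np.asarray(X,float)+t); return p[:2]/p[2]
def ray(c,uv):
    K,R,t=cal(c); d=R.T@np.linalg.solve(K,[uv[0],uv[1],1.]); return -R.T@t,d
def atz(c,uv,z):
    o,d=ray(c,uv); return o+d*(z-o[2])/d[2]
E
python3 - <<'E'
from h import *
for c in("side","top"):
    cv2.imwrite(f"pics/{c}0.png",viewer.get_image(c))
    print(c,"cam",np.round(ray(c,(320,240))[0],3))
    for n in("main_pivot","cross_handle","pawl_tab","foot","blank","hold_down"):
        print(n,[(np.round(d["at"],1).tolist(),round(d["confidence"],2)) for d in nets.pinpoint(c,n)[:3]])
o=readout.get_obs();print(o["t"],o["tool_pos"],o["tool_rot"],o["contact_force"],o["opening"])
E
```

```text
side cam [ 0.322 -0.749  0.917]
main_pivot [([341.1, 276.4], 0.74)]
cross_handle [([342.6, 218.6], 0.65), ([345.6, 173.6], 0.62)]
pawl_tab [([340.9, 329.8], 0.77), ([272.9, 174.9], 0.66), ([396.8, 474.6], 0.54)]
foot [([342.8, 218.4], 0.77)]
blank [([288.9, 439.9], 0.97), ([353.9, 180.2], 0.9), ([344.4, 254.7], 0.71)]
hold_down [([343.3, 300.5], 0.87), ([338.3, 328.7], 0.25)]
top cam [ 0.259 -0.016  1.54 ]
main_pivot [([339.8, 235.0], 0.84)]
cross_handle [([278.3, 201.7], 0.89)]
pawl_tab [([386.3, 248.9], 0.67)]
foot [([301.4, 217.5], 0.9), ([173.3, 259.1], 0.74), ([333.7, 185.4], 0.32)]
blank [([436.1, 300.0], 0.86), ([302.8, 225.8], 0.8), ([204.3, 182.6], 0.78)]
hold_down [([340.5, 239.1], 0.6)]
0.7 [0.28184112 0.55784408 0.23133192] [-2.67580268e+00 -1.64607767e+00 -1.05540424e-04] [-0.16092616 -1.13918315  0.20296651] 0.0860563893322829
```

View pics/side0.png

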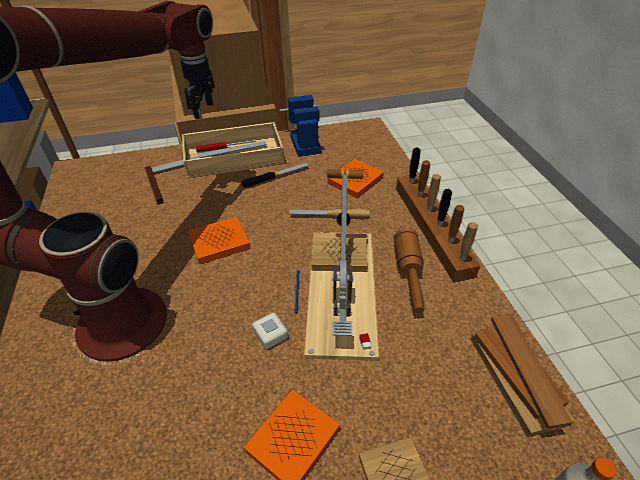

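View pics/top0.png

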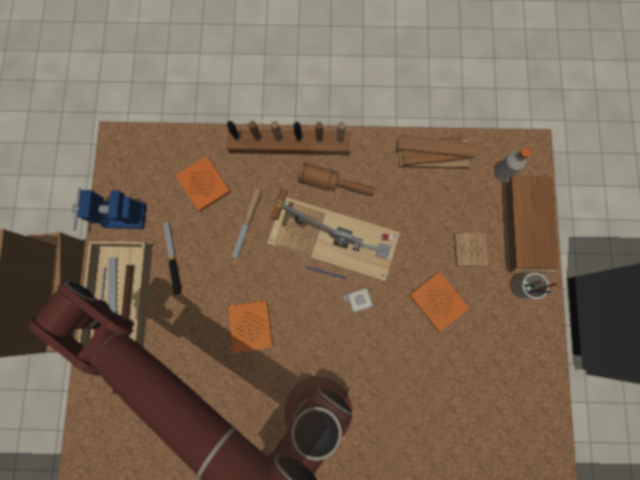

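```bash
cat > fit.py <<'E'
from h import *
from scipy.optimize import least_squares
obs=[("side",(341.1,276.4),"p"),("side",(345.6,173.6),"h"),("side",(340.9,329.8),"t"),("side",(342.8,218.4),"f"),("side",(343.3,300.5),"o"),
("top",(339.8,235),"p"),("top",(278.3,201.7),"h"),("top",(386.3,248.9),"t"),("top",(301.4,217.5),"f"),("top",(340.5,239.1),"o")]
def pts(x,y,th,j):
    a=.785-j; c,s=np.cos(a),np.sin(a)
    L=dict(p=(0,.085),h=(.26*c,.085+.26*s),t=(-.139,.075),f=(.15*c+.045*s,.085+.15*s-.045*c),o=(0,0))
    return {k:np.array([x+v[0]*np.cos(th),y+v[0]*np.sin(th),v[1]]) for k,v in L.items()}
def res(v):
    P=pts(*v); return np.concatenate([proj(c,P[k])-u for c,u,k in obs])
r=least_squares(res,[.5,0,1.57,.05],loss="soft_l1",bounds=([.2,-.4,.8,0],[.9,.4,2.4,.12]))
print(np.round(r.x,4)); print(np.round(res(r.x).reshape(-1,2),1))
for k,v in pts(*r.x).items(): print(k,np.round(v,4))
E
python3 fit.py
```

```text
[ 0.548  -0.0684  1.2711  0.0824]
[[ 1.2  0.8]
 [-0.3 -0. ]
 [ 0.5 -2.7]
 [ 1.   0.9]
 [-1.9 -1.8]
 [ 3.   0.2]
 [ 0.7  0.7]
 [-2.2  0.3]
 [-2.2 -0.6]
 [ 1.3  1. ]]
p [ 0.548  -0.0684  0.085 ]
h [0.6065 0.1212 0.253 ]
t [ 0.5069 -0.2012  0.075 ]
f [0.5903 0.0688 0.1476]
o [ 0.548  -0.0684  0.    ]
```

Side view: thumb tab at (342,328), cross-handle at (345,174), eraser at (365,340). Top view: tab at (385,249), handle at (278,203). The fit agrees with both to about 2 px, and the orange boards and loose board are look-alikes. I'll move towards the tab with the fingers shut.

Request:
{"fn": "step_arm", "kwargs": {
  "moves": [
    [[0.5,-3,0,0.017],[0.9,-3,0,0.017],[0.9,-3,0,0.017],[0.9,-3,0,0.017],[0.9,-3,0,0.017],[0.9,-3,0,0.017],[0.9,-3,0,0.017],[0.9,-3,0,0.017],[0.9,-3,0,0.017],[0.9,-3,0,0.017]]
  ],
  "grip": 1
}}

```text
t: 1.53
tool_pos: [0.368, 0.2565, 0.2315]
tool_rot: [2.525, 1.869, 0.001]
contact_force: [0.5, 0.3, 0.1]
opening: 0.0003
```

Request:
{"fn": "step_arm", "kwargs": {
  "moves": [
    [[0.9,-3,0,0],[0.9,-3,0,0],[0.9,-3,0,0],[0.9,-3,0,0],[0.9,-3,0,0],[0.9,-3,0,0],[0.9,-3,0,0],[0.9,-3,0,0],[0.9,-3,0,0],[0.9,-3,0,0]]
  ]
}}

```text
t: 2.37
tool_pos: [0.458, -0.0438, 0.2316]
tool_rot: [2.526, 1.867, 0.001]
contact_force: [1.0, 0.4, -0.7]
opening: 0.0001
```

Request:
{"fn": "step_arm", "kwargs": {
  "moves": [
    [[0.8,-2.7,-1,0],[0.8,-2.7,-1.5,0],[0.8,-2.7,-2,0],[0.8,-2.7,-2,0],[0.8,-2.7,-2,0],[0.7,-2.7,-1.5,0],[0,0,0,0],[0,0,0,0]]
  ]
}}

```text
t: 3.03
tool_pos: [0.5041, -0.2047, 0.13]
tool_rot: [-2.526, -1.863, 0.002]
contact_force: [0.6, 1.5, 0.5]
opening: 0.0004
```

```bash
python3 - <<'E'
from h import *
ims=[]
for c in("side","top"):
    im=viewer.get_image(c); p=readout.get_obs()["tool_pos"]
    u=proj(c,[p[0],p[1],.075]).astype(int); t=proj(c,p)
    print(c,"tcp px",t,"below",u,[(np.round(d["at"],1).tolist(),round(d["confidence"],2)) for d in nets.pinpoint(c,"pawl_tab")[:2]])
    y,x=max(0,u[1]-60),u[0]-60
    ims.append(cv2.resize(im[y:y+100,x:x+100],None,fx=4,fy=4,interpolation=cv2.INTER_CUBIC)); print(x,y)
cv2.imwrite("pics/tab1.png",np.hstack(ims))
E
```

```text
side tcp px [341.47318272 313.42349133] below [340 328] [([339.1, 330.1], 0.68)]
280 268
top tcp px [387.26469508 246.69879566] below [384 249] [([298.5, 216.9], 0.66), ([278.3, 204.3], 0.58)]
324 189
```

View pics/tab1.png

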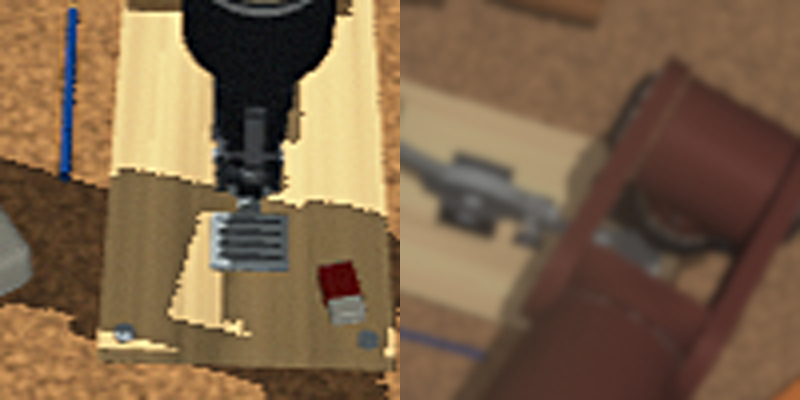

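The tab spans crop (213–288, 213–270), so its centre is near pixel (342.5,328). The fingertip is centred in front of it and the eraser is clear. I'll press now.

Request:
{"fn": "step_arm", "kwargs": {
  "moves": [
    [[0.1,-0.2,-1.5,0],[0,-0.2,-2,0],[0,0,-1.2,0],[0,0,-0.5,0],[0,0,-0.5,0],[0,-0.1,-0.5,0],[0,-0.1,-0.5,0]]
  ]
}}

```text
t: 3.82
tool_pos: [0.5063, -0.2107, 0.0653]
tool_rot: [2.524, 1.867, -0.001]
contact_force: [-3.5, -1.7, 4.6]
opening: -0.0003
```

Request:
{"fn": "step_arm", "kwargs": {
  "moves": [
    [[0,-0.1,-0.4,0],[0,-0.1,-0.4,0],[0,-0.1,-0.4,0],[0,-0.1,-0.3,0],[0,0,0,0]]
  ]
}}

```text
t: 4.23
tool_pos: [0.5057, -0.2142, 0.0484]
tool_rot: [-2.527, -1.866, -0.0]
contact_force: [-0.9, -0.8, 0.6]
opening: 0.0002
```

Request:
{"fn": "step_arm", "kwargs": {
  "moves": [
    [[0,0,-0.2,0],[0,0,-0.2,0]]
  ]
}}

```text
t: 4.4
tool_pos: [0.506, -0.2144, 0.0455]
tool_rot: [2.526, 1.867, -0.0]
contact_force: [-3.4, -1.1, 10.3]
opening: 0.0001
```

```bash
python3 - <<'E'
from h import *
im=viewer.get_image("side")
cv2.imwrite("pics/tab2.png",cv2.resize(im[268:368,280:380],None,fx=5,fy=5,interpolation=cv2.INTER_CUBIC))
print(proj("side",readout.get_obs()["tool_pos"]))
E
```

```text
[342.3024492  339.37711919]
```

View pics/tab2.png

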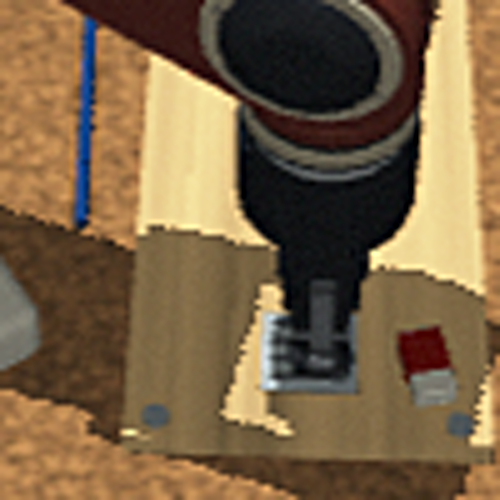

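The tab is down with the tip still on it, at TCP z 0.0455. The force is 10 N and the pawl is close to its stop. Next I'll lift off and go above the handle.

Request:
{"fn": "step_arm", "kwargs": {
  "moves": [
    [[0,0,2,0],[0,0,4,0],[0,0,4,0],[0,0,4,0],[0,1,3.5,0],[0.5,2,3,0],[1,3,2.5,0],[1,3,2.5,0],[1,3,1,0],[1,3,1,0]]
  ]
}}

```text
t: 5.28
tool_pos: [0.5518, -0.0623, 0.3223]
tool_rot: [2.525, 1.866, 0.005]
contact_force: [0.4, -0.1, -0.7]
opening: 0.0001
```

Request:
{"fn": "step_arm", "kwargs": {
  "moves": [
    [[1,3.2,0,0],[1,3.2,0,0],[1,3.2,0,0],[1,3.2,0,0],[1,3.2,0,0],[0.5,2.5,0,0],[0,0,0,0]]
  ]
}}

```text
t: 5.87
tool_pos: [0.606, 0.1257, 0.3192]
tool_rot: [-2.519, -1.873, -0.002]
contact_force: [-0.0, 0.1, -1.0]
opening: -0.0001
```

```bash
python3 - <<'E'
from h import *
o=readout.get_obs();print(o["t"],o["tool_pos"])
ims=[]
for c in("side","top"):
    im=viewer.get_image(c)
    print(c,proj(c,o["tool_pos"]),proj(c,[.6065,.1212,.253]),proj(c,[.512,-.208,.048]))
    for n in("cross_handle","pawl_tab","main_pivot","foot"): print(n,[(np.round(d["at"],1).tolist(),round(d["confidence"],2)) for d in nets.pinpoint(c,n)[:2]])
    x,y=(270,120) if c=="side" else (250,150)
    w,h=(120,240) if c=="side" else (150,120)
    ims.append(cv2.resize(im[y:y+h,x:x+w],None,fx=2.5,fy=2.5,interpolation=cv2.INTER_CUBIC))
H=max(i.shape[0] for i in ims)
cv2.imwrite("pics/h3.png",np.hstack([cv2.copyMakeBorder(i,0,H-i.shape[0],0,0,0) for i in ims]))
E
```

```text
5.8667 [0.60603471 0.12570952 0.31923152]
side [345.48980226 150.17603301] [345.29562087 173.55703629] [344.04511173 335.88379109]
cross_handle [([343.6, 172.9], 0.87)]
pawl_tab [([341.0, 338.6], 0.8), ([270.0, 334.0], 0.61)]
main_pivot [([338.9, 281.8], 0.97)]
foot [([341.0, 218.4], 0.77)]
top [274.99325208 196.18906427] [279.00651456 202.46128056] [385.15951916 249.07174666]
cross_handle [([278.1, 203.5], 0.8)]
pawl_tab [([386.3, 250.9], 0.65)]
main_pivot [([340.8, 236.6], 0.74), ([327.1, 269.9], 0.28)]
foot [([301.0, 218.7], 0.65), ([323.5, 270.5], 0.22)]
```

View pics/h3.png

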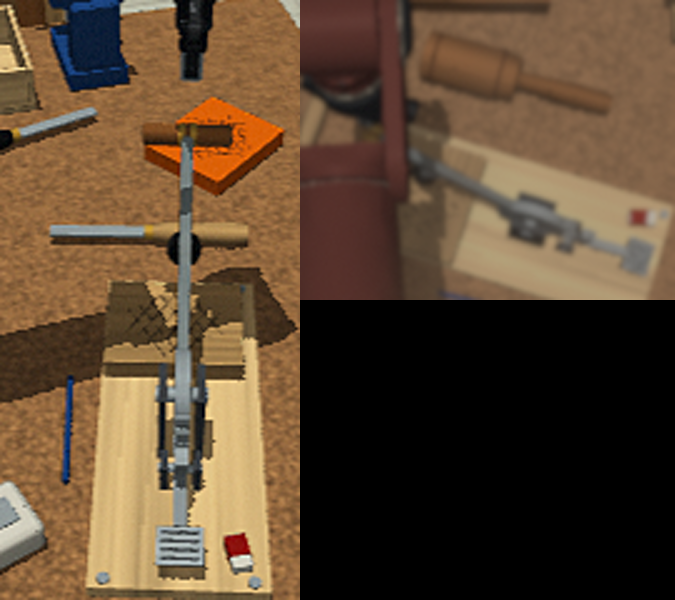

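Handle at crop (187,133), i.e. pixel (345,173), with the fingertip directly above it. Tab at crop (180,545), i.e. (341,338), so it has stayed down. I'll descend onto the handle.

Request:
{"fn": "step_arm", "kwargs": {
  "moves": [
    [[0,-0.5,-2.5,0],[0,0,-2,0],[0,0,-0.5,0],[0,0,-0.4,0],[0.1,0.2,-0.4,0],[0.1,0.3,-0.5,0],[0,0,0,0]]
  ]
}}

```text
t: 6.95
tool_pos: [0.6084, 0.1213, 0.2598]
tool_rot: [2.525, 1.867, 0.004]
contact_force: [-1.9, -0.0, 2.5]
opening: -0.0
```

Request:
{"fn": "step_arm", "kwargs": {
  "moves": [
    [[0.2,0.5,-0.7,0],[0.2,0.5,-0.7,0],[0.1,0.45,-0.7,0],[0.1,0.45,-0.7,0],[0.1,0.4,-0.7,0],[0.1,0.4,-0.7,0],[0.1,0.4,-0.7,0],[0.1,0.35,-0.7,0],[0.1,0.3,-0.7,0],[0,0,0,0]]
  ]
}}

```text
t: 7.78
tool_pos: [0.6209, 0.16, 0.197]
tool_rot: [2.525, 1.867, 0.01]
contact_force: [0.0, 1.2, 0.8]
opening: -0.0001
```

Request:
{"fn": "step_arm", "kwargs": {
  "moves": [
    [[0.1,0.3,-0.7,0],[0.1,0.3,-0.7,0],[0.1,0.25,-0.7,0],[0.1,0.2,-0.7,0],[0,0.2,-0.7,0],[0,0.2,-0.7,0],[0,0.2,-0.7,0]]
  ]
}}

```text
t: 8.37
tool_pos: [0.6257, 0.1761, 0.1493]
tool_rot: [2.524, 1.866, 0.013]
contact_force: [1.8, 0.8, 6.9]
opening: 0.0
```

```bash
python3 - <<'E'
from h import *
im=viewer.get_image("side"); o=readout.get_obs(); print(o["tool_pos"],o["contact_force"],proj("side",o["tool_pos"]))
cv2.imwrite("pics/h4.png",cv2.resize(im[130:350,270:400],None,fx=2.7,fy=2.7,interpolation=cv2.INTER_CUBIC))
E
```

```text
[0.62523856 0.1761993  0.14754804] [3.66387463 3.19397126 5.51361118] [344.80578651 192.1949219 ]
```

View pics/h4.png

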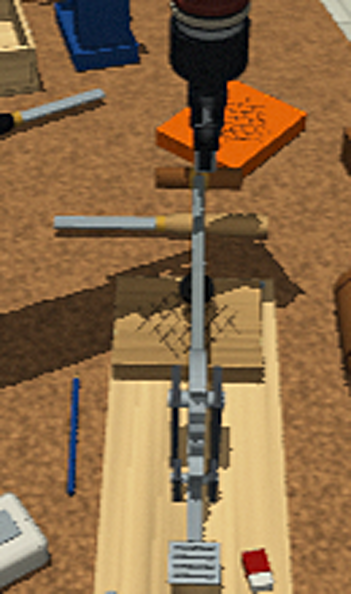

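The arm is following with the tip on the handle (crop (205,175)), the foot is over the blank, and the chisel lies clear below the handle. I'll continue down.

Request:
{"fn": "step_arm", "kwargs": {
  "moves": [
    [[0,0.1,-0.6,0],[0,0.1,-0.7,0],[0,0.1,-0.7,0],[0,0.1,-0.7,0],[0,0,-0.7,0],[0,0,-0.6,0],[0,0,-0.4,0]]
  ]
}}

```text
t: 9.0
tool_pos: [0.626, 0.1805, 0.1049]
tool_rot: [2.525, 1.866, 0.013]
contact_force: [1.9, 4.0, 6.4]
opening: -0.0001
```

Request:
{"fn": "step_arm", "kwargs": {
  "moves": [
    [[0,0,-0.3,0],[0,0,-0.3,0],[0,0,-0.2,0],[0,0,-0.2,0]]
  ]
}}

```text
t: 9.33
tool_pos: [0.626, 0.1806, 0.0963]
tool_rot: [2.525, 1.867, 0.013]
contact_force: [-3.5, 4.0, 18.3]
opening: 0.0003
```

Force is rising at about the expected height, so the foot is meeting the blank. I'll press a little more, gently.

Request:
{"fn": "step_arm", "kwargs": {
  "moves": [
    [[0,0,-0.1,0],[0,0,0,0]]
  ]
}}

```text
t: 9.5
tool_pos: [0.626, 0.1806, 0.0963]
tool_rot: [2.525, 1.867, 0.013]
contact_force: [-4.2, 3.0, 14.9]
opening: 0.0001
```

Request:
{"fn": "step_arm", "kwargs": {
  "moves": [
    [[0,0,-0.1,0],[0,0,-0.1,0],[0,0,0,0]]
  ]
}}

```text
t: 9.75
tool_pos: [0.6261, 0.1807, 0.0962]
tool_rot: [2.525, 1.867, 0.012]
contact_force: [-6.8, 2.8, 22.5]
opening: 0.0002
```

Request:
{"fn": "step_arm", "kwargs": {
  "moves": [
    [[0,0,-0.1,0],[0,0,-0.1,0],[0,0,0,0]]
  ]
}}

```text
t: 10.0
tool_pos: [0.6262, 0.1807, 0.0961]
tool_rot: [2.525, 1.867, 0.012]
contact_force: [-12.2, 1.8, 29.5]
opening: -0.0002
```

Firm: 29 N with no further travel. I'll lift straight up and away.

Request:
{"fn": "step_arm", "kwargs": {
  "moves": [
    [[0,0,0.6,0],[0,0,1,0],[0,0,2,0],[0,0,3,0],[0,0,4,0],[0,0,4,0],[-1.5,2,3,0],[-2,3,0,0],[-2,3,0,0],[-2,3,0,0]]
  ]
}}

```text
t: 10.83
tool_pos: [0.5476, 0.2895, 0.2638]
tool_rot: [2.527, 1.865, 0.003]
contact_force: [-0.1, -0.1, -1.3]
opening: 0.0003
```

Request:
{"fn": "step_arm", "kwargs": {
  "moves": [
    [[-2,3,0,0],[-2,3,0,0],[-2,3,0,0],[-2,3,0,0],[-1,1,0,0],[0,0,0,0],[0,0,0,0]]
  ]
}}

```text
t: 11.42
tool_pos: [0.4577, 0.4188, 0.2623]
tool_rot: [2.524, 1.868, -0.0]
contact_force: [0.6, -0.9, 0.5]
opening: 0.0
```

```bash
python3 - <<'E'
from h import *
o=readout.get_obs(); print(o["t"],o["tool_pos"],o["contact_force"])
for c in("side","top"):
    im=viewer.get_image(c)
    if c=="side": cv2.imwrite("pics/h5.png",cv2.resize(im[130:360,230:450],None,fx=2.6,fy=2.6,interpolation=cv2.INTER_CUBIC))
    print(c,"exp handle",proj(c,[.6248,.18,.085]),"foot",proj(c,[.5923,.0749,.04]),"tab",proj(c,[.5046,-.2088,.046]))
    for n in("cross_handle","foot","pawl_tab"): print(n,[(np.round(d["at"],1).tolist(),round(d["confidence"],2)) for d in nets.pinpoint(c,n)[:2]])
E
```

```text
11.4167 [0.45769978 0.41876293 0.26229086] [ 0.61214198 -0.90653423  0.49998793]
side exp handle [343.57293944 208.53153539] foot [342.61769902 246.67641283] tab [341.00737805 337.36944604]
cross_handle [([341.6, 209.5], 0.85), ([272.8, 175.1], 0.27)]
foot [([339.8, 247.1], 0.62)]
pawl_tab [([341.3, 338.4], 0.82), ([340.6, 246.1], 0.69)]
top exp handle [266.02230259 210.3366653 ] foot [299.06693154 223.8422056 ] tab [385.33613997 251.42148307]
cross_handle [([266.1, 211.9], 0.98), ([326.4, 268.7], 0.39)]
foot [([298.6, 223.3], 0.57)]
pawl_tab [([386.5, 248.3], 0.48)]
```

View pics/h5.png

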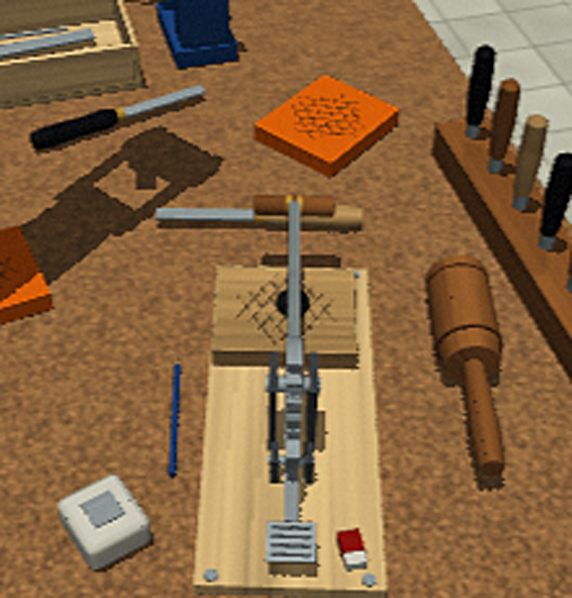

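Foot is on the blank at crop (292,300), the handle is down at (295,205) and the tab is down at (290,540). Blank, pencil, eraser, tape measure, mallet and chisels all look unmoved. The hand is clear.

```bash
python3 -c "
from station import ctrl; print(ctrl.finish_job())"
```

```text
the job is handed in; nothing more can be done
None
```

The job is handed in: the pawl is released, the arm is down with its foot on the blank, and the hand is clear. It took about 11.5 s of the 45 s.

- **Pawl:** I pressed the thumb tab with the shut fingers until the tip stood at z 0.0455 m, about 29 mm down, with about 10 N as it neared its stop. It stayed down after I lifted off.
- **Arm:** I pushed the cross-handle along its arc until the tip stopped at z 0.096 m, which is the arm level. I then pressed to about 29 N vertically and got no further travel.
- **Last checks:** After the hand was away, the networks found handle, foot and tab within about 3 px of where they should be with the arm level and the pawl at its stop. The weakest reading was the tab in the top view (3 px off, confidence 0.48). In the last side picture the blank and the tools nearby lie where they were, judged by eye.
- **Not confirmed:** The measured force read under 1 N for a moment while the tip rested on the tab, and again on the handle. Both times the next picture showed the tip still in place. No check failed.

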